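# Roll a bisque vase into its painting saddle with a paddle

### The job

Take the wooden paddle from its cork mat and, with it, gently roll the white vase lying on the rails along the track, without touching the vase with the gripper, until it has gone over the low lip and sits in the pocket of the grey saddle. The bisque is brittle, so feel for the lip and the sprung stop behind it and never push hard (keep well under 15 N); then stand the paddle upright back on the cork mat, and leave everything else where it is.

Things in the scene. Friction and masses are not known exactly. Their poses are not given: they have to be found in the camera images.
- track: Wooden track fixed to the bench, 380 x 120 mm. Origin: middle of its underside; x runs along it in the direction to roll the vase, y across, z up. Two level aluminium rails along x at y = +-30 mm, tops 30 mm above the bench; guide strips (inner faces y = +-47.5 mm, tops at 38 mm) keep the vase on. A grey saddle, 44 mm wide, is clamped between the rails in its +x half.
- lip_nearest (a point): Point at rail-top height at track x = -10 mm: the nearest place where the edge of the saddle's lip can be. The saddle's true place differs every time and is not reported: feel for it (or see it). Along +x it has a ramp rising 4.5 mm above the rail tops over 25 mm, a level 4 mm lip ending at its edge, then a 2.5 mm drop to a flat pocket 2 mm above the rail tops.
- lip_farthest (a point): Point at rail-top height at track x = 90 mm: the farthest place of the lip's edge. The seated vase has its axis 12 to 13 mm past the lip's edge and 62 mm above the bench. Rolling on the level takes under 1 N, climbing the ramp up to about 6 N (the vase's weight and the friction vary).
- track_end (a point): Middle of the track's +x end, at rail-top height, 190 mm from the track's origin. Between it and the pocket the saddle carries a black rubber-faced stop plate (top 77 mm above the bench) on a damped spring, face 43 mm past the lip's edge. It yields 1 mm for each 3 N and is solid after 4 mm (12 N). Eased off slowly, it sets the vase back in the pocket.
- vase: A white unglazed vase lying across the rails: a cylinder of 60 mm diameter, 90 mm long, with a narrow neck of 35 mm at one end, 0.18 to 0.33 kg. Origin on its axis at the middle of the cylindrical part, y along the axis towards the neck; y stays level while x and z turn with it as it rolls. Starts near the -x end of the track, its axis 60 mm above the bench, neck towards the track's +y side.
- paddle: A beech paddle of 0.13 kg standing upright on the cork mat. Origin at the middle of its underside, z up. Blade 22 mm thick (along its x), 90 mm wide (along y), 75 mm high; above it, in the middle, a handle 22 mm thick (x) and 26 mm wide (y), reaching from 75 to 140 mm above the underside. The blade's flat faces (+-x) push the vase.
- mat: A cork mat fixed to the bench, 110 x 130 mm, 4 mm thick (origin under its middle, on the bench), on which the paddle stands at the start and must stand at the end.
- budvase: A small white standing bud vase, 66 mm wide, 108 mm high; bystander, leave alone. Origin under its middle.
- bottle_tall: A white standing bottle, 96 mm wide, 175 mm high; bystander, leave alone. Origin under its middle.
- cup: A white cup, 72 mm wide, 75 mm high; bystander, leave alone. Origin under its middle.
- jar: A glass jar, 64 mm wide, 75 mm high; bystander, leave alone. Origin under its middle.
- brush: A brush, 190 mm long, lying; bystander, leave alone. Origin under its middle.
- bowl_lump: A terracotta bowl, 92 mm wide, 40 mm high; bystander, leave alone. Origin under its middle.
- knife: A spatula, 200 mm long, lying; bystander, leave alone. Origin under its middle.
There are look-alikes about, which are no part of the job. There is more than one size of the paddle; the one meant has the size given above.

How it is judged:
On the way, in this order (a step that is already met when the one before it is completed fails the run):
1. the paddle has been lifted off the mat (height (world z) of paddle above 0.02 m), for 0.1 s.
2. the vase has rolled half a turn along the track (angle between vase's own z axis and vertical above 2.4 rad), for 0.05 s.
3. the vase sits in the saddle's pocket while the paddle is still off the mat (z of vase in the frame of track between 0.0609 and 0.0632 m and x of vase in the frame of track between -0.02 and 0.13 m and angle between the y axis of vase and the y axis of track, either way round below 0.12 rad and linear speed of vase below 0.02 m/s and height (world z) of paddle above 0.02 m), for 0.3 s.
At the end, for the whole second after the job is handed in: The vase lies at rest in the saddle's pocket (its axis 60.9 to 63.2 mm above the track's underside, which is so only in the pocket, and square to the track within 0.12 rad); the paddle stands released and upright (within 0.1 rad) on the mat, within 50 mm of its middle (z of vase in the frame of track between 0.0609 and 0.0632 m and x of vase in the frame of track between -0.02 and 0.13 m and angle between the y axis of vase and the y axis of track, either way round below 0.12 rad and linear speed of each of vase, paddle below 0.02 m/s and angular speed of vase below 0.3 rad/s and horizontal distance between paddle and mat below 0.05 m and height (world z) of paddle below 0.009 m and angle between paddle's own z axis and vertical below 0.1 rad); the robot touches nothing.
It fails at once if the paddle pushes the vase with more than 15 N (contact force between paddle and vase above 15 N).
It fails at once if the vase is touched by the gripper or arm (contact force between any of the fingers, the arm and vase above 0.5 N).
It fails at once if the vase is thrown or batted: faster than 0.3 m/s (linear speed of vase above 0.3 m/s).
It fails at once if the vase is lifted more than 15 mm off the rails or leaves the track (z of vase in the frame of track above 0.075 m or z of vase in the frame of track below 0.05 m).
It fails at once if something else on the bench is displaced by more than 20 mm (distance of any of budvase, bottle_tall, cup, jar, brush, bowl_lump, knife from where it was at the start of the episode above 0.02 m).
It also fails if it takes over 54 s, if anything falls off the work surface, if the arm or the gripper's body presses on something with over 40 N, if the wrist force passes 120 N, or if a joint passes its speed limit or range.

### The arm

A 7-joint arm with a two-finger parallel gripper is mounted at the origin on the work surface. World frame = base frame: x ahead of the robot, y to its left, z up, the work surface at z = 0. Lengths are in m, angles in rad, forces in N, time in s.
With the tool pointing down it reaches from about 0.4 to 0.925 m from the base axis. Payload 5.6 kg.
Tool frame: the origin (TCP) lies at the very end of the fingers, on their centre line; the grasp point (between the pads) lies grip_depth behind it (grip_depth is the distance from the TCP to the grasp point, in m); z points along the fingers, y is the line along which they close (so a half turn about z gives the same grasp; the last joint's range is limited). The gripper opens to 85 mm and grips with 20 to 120 N. Pads are 22 mm wide; open, the fingers measure 114 mm over their backs; the gripper's body (76 mm by 85 mm) begins 54 mm behind the grasp point. The pads swing forward as they close: fully open they stand 13 mm farther back than shut.
Start: joints at [-1.231, 0.468, -0.012, 1.603, 0.006, 1.071, -0.056], TCP at [0.243, 0.603, 0.231] pointing down, gripper open.
Joint ranges: [-2.53, 2.53], [-0.31, 2.02], [-1.57, 1.55], [0.28, 2.44], [-1.29, 4.43], [0.15, 1.84], [-2.92, 2.92]. Speed limits (rad/s): [2.57, 2.57, 3.14, 3.14, 3.14, 3.14, 3.14].

### API

Orientations are given as a rotation vector (axis times angle).
In Python, from rig import read_state, grab_frame, sign_off, grip_depth gives the robot as it stands.
- The arm moves only by the tool play_rows, never from a script. Its argument "steps" is a list of rows, each an object of numbers: "x", "y", "z": the shift along the world's x, y, z in mm; "wx", "wy", "wz": the turn, a rotation vector about the world's x, y, z in degrees. In form: [{"x": .., "y": .., "z": .., "wx": .., "wy": .., "wz": ..}, ...]. A call has exactly 5 rows; each row shifts and turns the commanded pose from where the row before left it; what a row does not reach is not made up. A row lasts 1/10 s, in which the tool goes at most 50 mm and 8.59 degrees, less where a joint would pass 70% of its speed; a pose out of reach is approached as far as the arm can. A call is refused whole if a number of a shift passes 50 or a number of a turn 8.59, either way. A call with a gripper value outside its range is refused whole. "fingers" is the opening, from 0 (shut) to 1 (fully open), set as the call begins (left out, the last holds). The fingers move at their own pace and stop on an object; "force" is the grip in N (left out, the last holds). Time passes only in rows, so rows that do not move let the fingers close, or fill a call up. It gives the time, the measured TCP pose, the force, the opening and the grip force at its end, in the units of the state.
- read_state(): the state, without advancing time (a new reading comes with each control period).
- grab_frame(name): name is "scene" or "top" or "wrist"; returns a dict with "frame" (400x640x3 uint8, red, green, blue), "fx", "fy", "cx", "cy" (pixels), "R" (3x3) and "t" (3): a world point X has camera coordinates R X + t; the wrist camera has in their place "mount" (4x4, takes a point from camera to tool coordinates, whose origin is the TCP and whose axes are the flange's). Camera axes: x right, y down, z forward; pixel columns grow to the right and rows downward; lengths in m; the calibration is good to about 2 mm. A picture is of the moment at which its call begins: read the wrist's pose just before it. There is no depth.
- sign_off(): hands the job in; it is judged then, once.
The state is a dict: "clock": time; "joints": joint angles; "qvel": joint speeds; "joint_torque": joint torques, N m; "position": TCP position; "eef_rot": TCP orientation; "contact_force": force on the tool from outside, world axes, zero at the start; "wrist_torque": the same for the moment, N m; "finger_gap": finger opening in m; "finger_force": force on a finger pad.
Only numpy, scipy, OpenCV 4.12 (cv2) and the standard library are available. Lean on these libraries where they do the work, as an engineer would, in place of code of your own. Each camera call takes 0.05 s, during which the arm holds its last target. There are 200 camera calls.

## Working session

There is one attempt and no reset: what is moved stays moved. The work goes in short steps, Python scripts to look and compute and a tool call to move; the robot and the scene stay as the last step left them, time stands still between calls to the robot, and variables do not carry over. Pictures are saved under pics/ and viewed, at most 10 in all, crops included, and the job is handed in when it is done.

Besides the shell and the picture viewer there is one more tool, called after "Call:" by a JSON object that holds its "api" and its "payload", one argument or row to a line. play_rows: Moves the arm, as the interface text tells. Its arguments: {"type":"object","properties":{"steps":{"type":"array"},"fingers":{"type":"number"},"force":{"type":"number"}},"required":["steps"]}

```bash
mkdir -p pics; ls
python3 - <<'E'
from rig import *
import cv2,json
print(read_state(),grip_depth)
for n in("scene","top"):
    f=grab_frame(n);cv2.imwrite(f"pics/{n}0.png",f["frame"][:,:,::-1])
    print(n,{k:(v.tolist() if hasattr(v,'tolist') else v) for k,v in f.items() if k!="frame"})
E
```

```text
pics
{'clock': 0.0, 'joints': array([-1.23097472,  0.46842959, -0.01160394,  1.60364439,  0.00602179,
        1.07140228, -0.05628716]), 'qvel': array([-2.51295009e-05,  3.95730120e-04,  5.52158508e-04, -7.43107571e-04,
       -3.46070754e-04, -1.59374228e-03, -2.25485756e-03]), 'joint_torque': array([-1.11849065e-03, -5.32392704e+01,  2.09639256e-02, -2.51293552e+01,
        1.14947718e-02,  7.93972984e-03, -1.09476596e-05]), 'position': array([0.24265572, 0.60238985, 0.23029574]), 'eef_rot': array([-5.97690828e-01, -3.08400043e+00,  2.88657753e-03]), 'contact_force': array([-0.20999487,  0.35967609,  0.51471519]), 'wrist_torque': array([ 0.06862594, -0.00067193,  0.00447365]), 'finger_force': 0.0, 'finger_gap': 0.08523987088222294} 0.0187
scene {'fx': 482.6223994633735, 'fy': 482.6223994633735, 'cx': 312.46001124746647, 'cy': 194.40087684713617, 'R': [[-0.865718029399688, 0.5001598441417104, 0.01929828698253952], [0.31912169923844846, 0.581244193096179, -0.748542937357061], [-0.38560813612719047, -0.64186861451555, -0.6628054368005762]], 't': [0.4098969310973364, -0.09761621407550787, 1.6745213290716374]}
top {'fx': 486.2724214259243, 'fy': 486.2724214259243, 'cx': 316.42463573714076, 'cy': 196.07076018518018, 'R': [[-0.009163754496830063, -0.999863507431072, -0.013747440167419012], [-0.9928429614199203, 0.010734806588529369, -0.11894375934209099], [0.11907510051410504, 0.012559077798222495, -0.9928058168657221]], 't': [0.016310423941777574, 0.47819548610664897, 1.6672310646310575]}
```

View pics/top0.png

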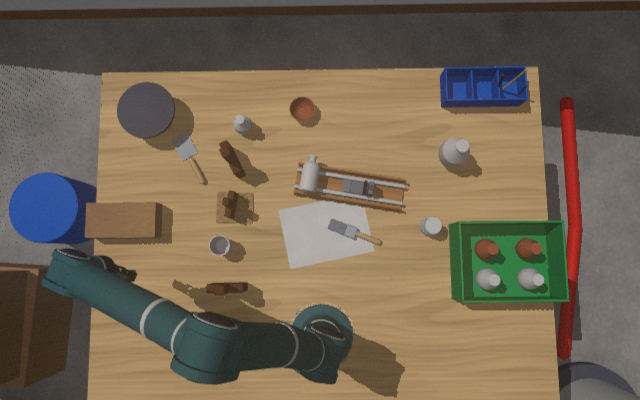

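View pics/scene0.png

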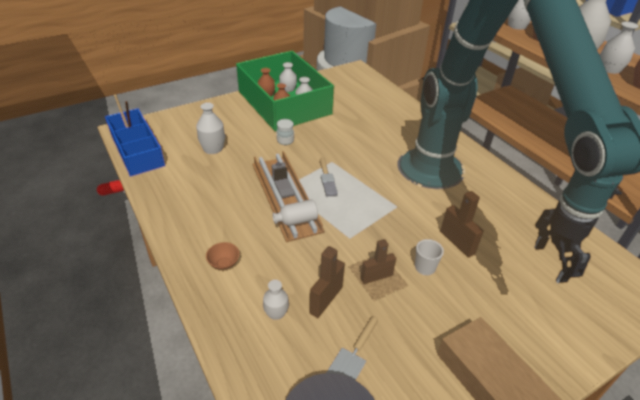

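Paddle candidates: the one on the cork mat (scene 378,265 / top 231,206), a larger one (scene 327,282 / top 232,160) and another off-mat (scene 462,225 / top 227,288). The one on the mat fits the description. I'll check it in a crop.

Run:
```python
import cv2,numpy as np
t=cv2.imread("pics/top0.png");s=cv2.imread("pics/scene0.png")
a=cv2.resize(t[145:225,205:265],(450,600),interpolation=cv2.INTER_CUBIC) #7.5x
b=cv2.resize(s[225:325,335:393],(348,600),interpolation=cv2.INTER_CUBIC) #6x
cv2.imwrite("pics/c1.png",np.hstack([a,b]))
a=cv2.resize(t[145:217,288:414],(756,432),interpolation=cv2.INTER_CUBIC) #6x
cv2.imwrite("pics/c2.png",a)
```

```text
(no output)
```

View pics/c1.png

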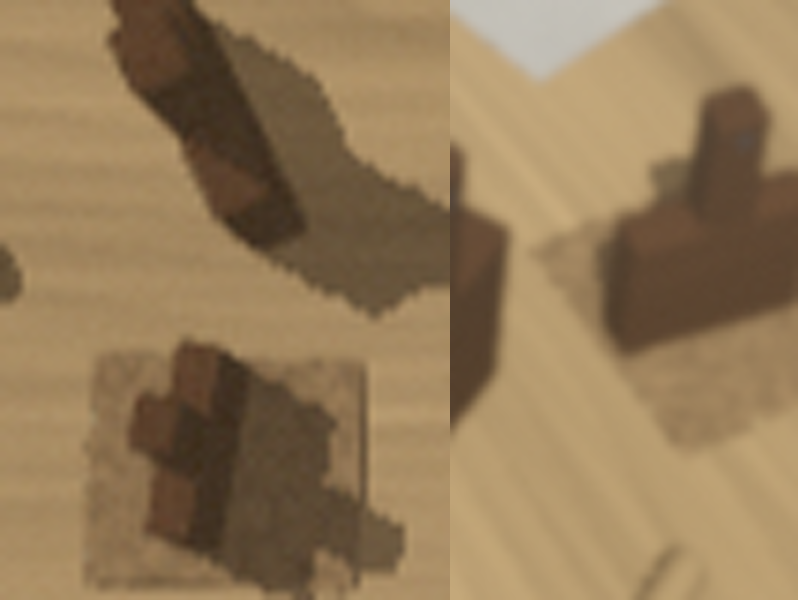

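View pics/c2.png

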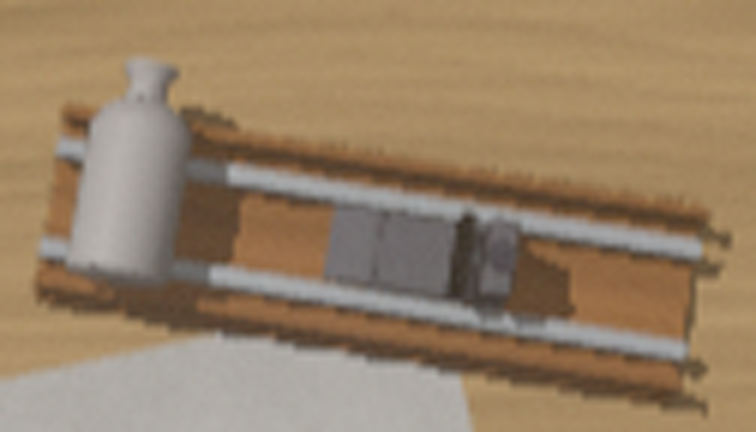

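Crops confirm it: the mat paddle's handle top is at crop (157,425), blade top about (197,345)–(168,537). The saddle's crease (lip edge) is at c2 (379,245), the stop face at (452,255), and the vase at (130,190).

```bash
cat > h.py <<'E'
import numpy as np, cv2
from rig import *
def w(f,u,v,z):
    R=np.array(f["R"]);t=np.array(f["t"])
    d=R.T@np.array([(u-f["cx"])/f["fx"],(v-f["cy"])/f["fy"],1]);c=-R.T@t
    return c+d*(z-c[2])/d[2]
def pr(f,X):
    p=np.array(f["R"])@np.array(X)+f["t"];return f["fx"]*p[0]/p[2]+f["cx"],f["fy"]*p[1]/p[2]+f["cy"]
E
python3 - <<'E'
from h import *
np.set_printoptions(precision=4,suppress=True)
f=grab_frame("top")
def P(n,u,v,s,o,z):
    p=w(f,(u+.5)/s-.5+o[0],(v+.5)/s-.5+o[1],z);print(n,p);return p
a=(205,145);b=(288,145)
for n,u,v,z in[("bUL",177,342,.079),("bUR",222,352,.079),("bLL",147,532,.079),("bLR",190,547,.079),
 ("hT",150,393,.144),("hR",187,407,.144),("hB",168,463,.144),("hL",130,445,.144),
 ("m1",95,352,.004),("m2",362,358,.004),("m3",355,585,.004),("m4",85,585,.004)]: P(n,u,v,7.5,a,z)
r=[P("r%d"%i,u,v,6,b,.03) for i,(u,v) in enumerate([(57,148),(703,250),(41,246),(688,350)])]
P("lip",379,246,6,b,.0345);P("ramp0",332,242,6,b,.03);P("stop",455,215,6,b,.077);P("vbot",118,272,6,b,.06);P("vsh",142,105,6,b,.06)
for i,k in((0,1),(2,3)): print(np.linalg.norm(r[k]-r[i]),np.degrees(np.arctan2(*(r[k]-r[i])[1::-1])))
print(sum(r)/4)
E
```

```text
bUL [0.4957 0.3105 0.079 ]
bUR [0.4909 0.29   0.079 ]
bLL [0.4096 0.323  0.079 ]
bLR [0.4026 0.3035 0.079 ]
hT [0.4648 0.3092 0.144 ]
hR [0.4585 0.2931 0.144 ]
hB [0.4342 0.301  0.144 ]
hL [0.4422 0.3176 0.144 ]
m1 [0.5015 0.3641 0.004 ]
m2 [0.4972 0.2374 0.004 ]
m3 [0.3898 0.24   0.004 ]
m4 [0.391  0.3671 0.004 ]
r0 [0.5737 0.0785 0.03  ]
r1 [ 0.5093 -0.2966  0.03  ]
r2 [0.5159 0.0881 0.03  ]
r3 [ 0.451  -0.2861  0.03  ]
lip [ 0.5131 -0.1084  0.0345]
ramp0 [ 0.5164 -0.0813  0.03  ]
stop [ 0.5243 -0.1492  0.077 ]
vbot [0.4962 0.0424 0.06  ]
vsh [0.5929 0.0279 0.06  ]
0.3805962509877437 -99.74259492301618
0.37982981760009127 -99.83872184288828
[ 0.5125 -0.104   0.03  ]
```

Measured:
- Track: centre (0.5125,-0.104), x axis at -99.8°, length 380 mm as given.
- Vase: about x=-142 mm on the track. Lip edge: about x=+3 mm.
- Paddle: (0.450,0.306), y axis at -8.5°, blade about 88 x 21 mm and handle about 25 mm, so the sizes match.

Next is the approach, with the fingers closing along the paddle's thickness.

Call:
{"api": "play_rows", "payload": {
  "steps": [
    {"x":21,"y":-30,"z":-3,"wz":2.7},
    {"x":21,"y":-30,"z":-3,"wz":2.7},
    {"x":21,"y":-30,"z":-3,"wz":2.7},
    {"x":21,"y":-30,"z":-3,"wz":2.7},
    {"x":21,"y":-30,"z":-3,"wz":2.7}
  ],
  "fingers": 1,
  "force": 100
}}

```text
$.steps[0]: bad value
```

Call:
{"api": "play_rows", "payload": {
  "steps": [
    {"x":21,"y":-30,"z":-3},
    {"x":21,"y":-30,"z":-3},
    {"x":21,"y":-30,"z":-3},
    {"x":21,"y":-30,"z":-3},
    {"x":18,"y":-26,"z":-3}
  ]
}}

```text
$.steps[0]: bad value
```

Run:
```python
from h import *
from scipy.spatial.transform import Rotation as Ro
s=read_state();R=Ro.from_rotvec(s["eef_rot"]).as_matrix();print(s["clock"],s["position"],R.round(4),s["contact_force"])
f=grab_frame("wrist");cv2.imwrite("pics/w1.png",f["frame"][:,:,::-1])
M=np.array(f["mount"])
# predicted pixels: handle top centre & corners, blade corners
c=np.array([.450,.306]);a=np.radians(-8.5);ey=np.array([np.cos(a),np.sin(a)]);ex=np.array([ey[1],-ey[0]])
for z,dx,dy in[(.144,.011,.013),(.144,-.011,.013),(.144,-.011,-.013),(.144,.011,-.013),(.079,.011,.045),(.079,-.011,.045),(.079,-.011,-.045),(.079,.011,-.045)]:
    X=np.r_[c+dx*ex+dy*ey,z];q=np.linalg.inv(M)@np.r_[R.T@(X-s["position"]),1]
    print(z,dx,dy,(f["fx"]*q[0]/q[2]+f["cx"]).round(1),(f["fy"]*q[1]/q[2]+f["cy"]).round(1))
```

```text
0.15 [0.24266753 0.60255306 0.23055531] [[-9.276e-01  3.735e-01 -4.000e-04]
 [ 3.735e-01  9.276e-01 -1.300e-03]
 [-1.000e-04 -1.400e-03 -1.000e+00]] [1.19806294 0.25819895 0.08220605]
0.144 0.011 0.013 126.4 506.3
0.144 -0.011 0.013 146.5 502.7
0.144 -0.011 -0.013 136.7 484.6
0.144 0.011 -0.013 116.2 488.3
0.079 0.011 0.045 168.7 462.0
0.079 -0.011 0.045 185.3 459.0
0.079 -0.011 -0.045 158.7 402.7
0.079 0.011 -0.045 141.2 406.1
```

View pics/w1.png

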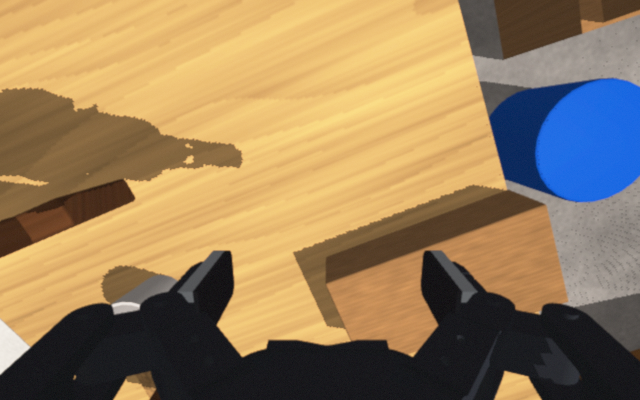

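The picture shows the pose before any move, because both calls were refused; the rows seem to need all six keys.

Call:
{"api": "play_rows", "payload": {
  "steps": [
    {"x":21,"y":-30,"z":-3,"wx":0,"wy":0,"wz":2.7},
    {"x":21,"y":-30,"z":-3,"wx":0,"wy":0,"wz":2.7},
    {"x":21,"y":-30,"z":-3,"wx":0,"wy":0,"wz":2.7},
    {"x":21,"y":-30,"z":-3,"wx":0,"wy":0,"wz":2.7},
    {"x":21,"y":-30,"z":-3,"wx":0,"wy":0,"wz":2.7}
  ],
  "fingers": 1,
  "force": 100
}}

```text
clock: 0.7
position: [0.3485, 0.4516, 0.2161]
eef_rot: [-0.228, -3.133, 0.0]
contact_force: [0.6, -0.2, 1.0]
finger_gap: 0.0855
finger_force: 0.0
```

Call:
{"api": "play_rows", "payload": {
  "steps": [
    {"x":21,"y":-30,"z":-3,"wx":0,"wy":0,"wz":0},
    {"x":21,"y":-30,"z":-3,"wx":0,"wy":0,"wz":0},
    {"x":21,"y":-30,"z":-3,"wx":0,"wy":0,"wz":0},
    {"x":21,"y":-30,"z":-3,"wx":0,"wy":0,"wz":0},
    {"x":18,"y":-26,"z":-3,"wx":0,"wy":0,"wz":0}
  ]
}}

```text
clock: 1.2
position: [0.4509, 0.305, 0.2012]
eef_rot: [0.233, 3.133, -0.0]
contact_force: [-0.0, 0.6, -0.1]
finger_gap: 0.0854
finger_force: 0.0
```

```bash
cat > wr.py <<'E'
from h import *
import sys
from scipy.spatial.transform import Rotation as Ro
s=read_state();R=Ro.from_rotvec(s["eef_rot"]).as_matrix();print(s["clock"],s["position"].round(4),"yaw y",np.degrees(np.arctan2(R[1,1],R[0,1])).round(2),"tilt",R[:2,2].round(4),s["contact_force"].round(2))
if len(sys.argv)>1:
    f=grab_frame("wrist");im=f["frame"][:,:,::-1].copy()
    M=np.array(f["mount"])
    c=np.array([.450,.306]);a=np.radians(-8.5);ey=np.array([np.cos(a),np.sin(a)]);ex=np.array([ey[1],-ey[0]])
    for z,dx,dy in[(.144,.011,.013),(.144,-.011,.013),(.144,-.011,-.013),(.144,.011,-.013),(.079,.011,.045),(.079,-.011,.045),(.079,-.011,-.045),(.079,.011,-.045)]:
        X=np.r_[c+dx*ex+dy*ey,z];q=np.linalg.inv(M)@np.r_[R.T@(X-s["position"]),1]
        u=f["fx"]*q[0]/q[2]+f["cx"],f["fy"]*q[1]/q[2]+f["cy"]
        print(np.round(u,1),end=" ");cv2.drawMarker(im,tuple(int(round(v)) for v in u),(0,255,0),1,8)
    cv2.imwrite(sys.argv[1],im)
E
python3 wr.py pics/w2.png
```

```text
1.2 [0.4509 0.305  0.2012] yaw y 81.5 tilt [ 0.0003 -0.0003] [-0.01  0.61 -0.09]
[311.8 236.1] [344.2 236.1] [344.8 198.9] [311.3 198.9] [315.6 243.2] [339.9 243.2] [341.1 142.2] [314.6 142.2]
```

View pics/w2.png

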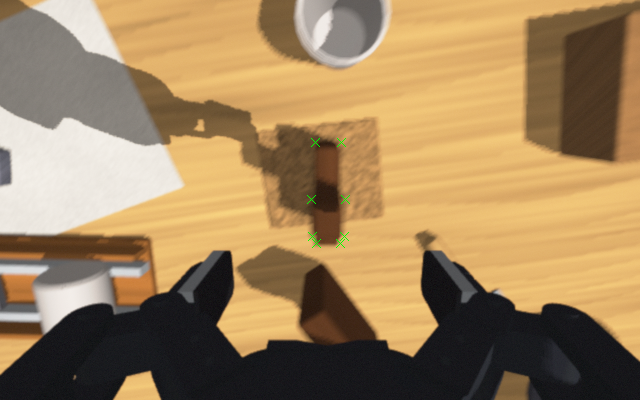

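The projected corners (green) fall on the mat paddle at (327,190), so the estimate holds. Descending to grip.

Call:
{"api": "play_rows", "payload": {
  "steps": [
    {"x":-1,"y":1,"z":-25,"wx":0,"wy":0,"wz":0},
    {"x":0,"y":0,"z":-25,"wx":0,"wy":0,"wz":0},
    {"x":0,"y":0,"z":-25,"wx":0,"wy":0,"wz":0},
    {"x":0,"y":0,"z":-25,"wx":0,"wy":0,"wz":0},
    {"x":0,"y":0,"z":-13,"wx":0,"wy":0,"wz":0}
  ]
}}

```text
clock: 1.75
position: [0.4477, 0.3074, 0.0863]
eef_rot: [-0.231, -3.131, 0.003]
contact_force: [-0.5, -1.0, -0.4]
finger_gap: 0.0853
finger_force: 0.0
```

Call:
{"api": "play_rows", "payload": {
  "steps": [
    {"x":0,"y":0,"z":0,"wx":0,"wy":0,"wz":0},
    {"x":0,"y":0,"z":0,"wx":0,"wy":0,"wz":0},
    {"x":0,"y":0,"z":0,"wx":0,"wy":0,"wz":0},
    {"x":0,"y":0,"z":0,"wx":0,"wy":0,"wz":0},
    {"x":0,"y":0,"z":0,"wx":0,"wy":0,"wz":0}
  ],
  "fingers": 0,
  "force": 100
}}

```text
clock: 2.25
position: [0.4495, 0.3083, 0.0895]
eef_rot: [0.231, 3.131, 0.002]
contact_force: [-0.6, -0.8, 6.7]
finger_gap: 0.0213
finger_force: 97.8
```

Call:
{"api": "play_rows", "payload": {
  "steps": [
    {"x":0,"y":0,"z":0,"wx":0,"wy":0,"wz":0},
    {"x":0,"y":0,"z":0,"wx":0,"wy":0,"wz":0},
    {"x":0,"y":0,"z":0,"wx":0,"wy":0,"wz":0},
    {"x":0,"y":0,"z":0,"wx":0,"wy":0,"wz":0},
    {"x":0,"y":0,"z":0,"wx":0,"wy":0,"wz":0}
  ]
}}

```text
clock: 2.75
position: [0.4496, 0.3083, 0.0895]
eef_rot: [0.231, 3.131, 0.002]
contact_force: [-0.5, -1.1, 6.0]
finger_gap: 0.0209
finger_force: 97.8
```

```bash
python3 wr.py
```

```text
2.75 [0.4496 0.3083 0.0895] yaw y 81.56 tilt [0.0017 0.0012] [-0.52 -1.1   6.02]
```

Gripped. Lift the paddle 40 mm and carry it to behind the vase at about (0.548,0.105).

Call:
{"api": "play_rows", "payload": {
  "steps": [
    {"x":0,"y":0,"z":10,"wx":0,"wy":0,"wz":0},
    {"x":0,"y":0,"z":15,"wx":0,"wy":0,"wz":0},
    {"x":0,"y":0,"z":17,"wx":0,"wy":0,"wz":0},
    {"x":0,"y":-15,"z":0,"wx":0,"wy":0,"wz":-0.7},
    {"x":0,"y":-25,"z":0,"wx":0,"wy":0,"wz":-0.6}
  ]
}}

```text
clock: 3.25
position: [0.4486, 0.2682, 0.1306]
eef_rot: [0.264, 3.13, 0.002]
contact_force: [0.2, -0.2, -1.7]
finger_gap: 0.0212
finger_force: 97.8
```

Call:
{"api": "play_rows", "payload": {
  "steps": [
    {"x":5,"y":-25,"z":0,"wx":0,"wy":0,"wz":0},
    {"x":15,"y":-25,"z":0,"wx":0,"wy":0,"wz":0},
    {"x":20,"y":-25,"z":0,"wx":0,"wy":0,"wz":0},
    {"x":20,"y":-25,"z":0,"wx":0,"wy":0,"wz":0},
    {"x":19,"y":-15,"z":0,"wx":0,"wy":0,"wz":0}
  ]
}}

```text
clock: 3.75
position: [0.5278, 0.149, 0.1297]
eef_rot: [-0.272, -3.129, 0.003]
contact_force: [0.6, -0.8, -1.4]
finger_gap: 0.021
finger_force: 97.7
```

Call:
{"api": "play_rows", "payload": {
  "steps": [
    {"x":12,"y":-15,"z":0,"wx":0,"wy":0,"wz":0},
    {"x":7,"y":-15,"z":0,"wx":0,"wy":0,"wz":0},
    {"x":0,"y":-10,"z":0,"wx":0,"wy":0,"wz":0},
    {"x":0,"y":-6,"z":0,"wx":0,"wy":0,"wz":0},
    {"x":0,"y":0,"z":0,"wx":0,"wy":0,"wz":0}
  ]
}}

```text
clock: 4.25
position: [0.546, 0.1059, 0.13]
eef_rot: [-0.269, -3.129, 0.001]
contact_force: [-0.3, -0.0, -1.1]
finger_gap: 0.0209
finger_force: 97.8
```

```bash
python3 wr.py
python3 - <<'E'
from h import *
t=grab_frame("top")["frame"][:,:,::-1];s=grab_frame("scene")["frame"][:,:,::-1]
a=cv2.resize(t[140:220,270:370],(500,400),interpolation=cv2.INTER_CUBIC)
b=cv2.resize(s[150:250,250:325],(300,400),interpolation=cv2.INTER_CUBIC)
cv2.imwrite("pics/c3.png",np.hstack([a,b]))
E
```

```text
4.25 [0.546  0.1059 0.13  ] yaw y 80.18 tilt [-0.0011 -0.0004] [-0.31 -0.03 -1.14]
```

View pics/c3.png

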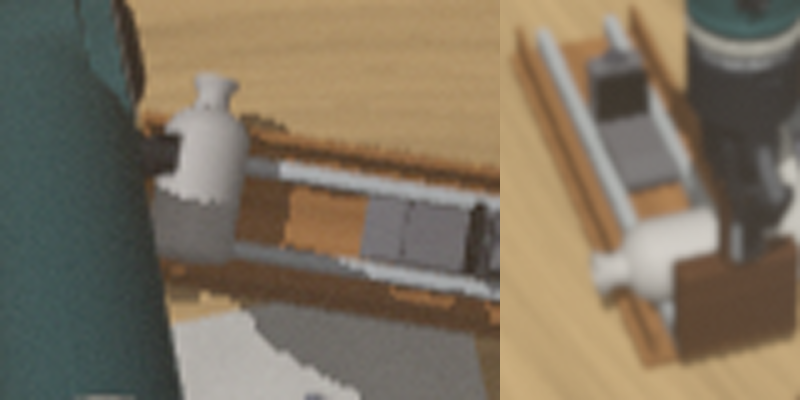

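The picture shows the blade squarely behind the vase (scene crop 735,300) with the ramp clear ahead. Rolling gently on the level.

Call:
{"api": "play_rows", "payload": {
  "steps": [
    {"x":-0.7,"y":-3.9,"z":0,"wx":0,"wy":0,"wz":0},
    {"x":-0.7,"y":-3.9,"z":0,"wx":0,"wy":0,"wz":0},
    {"x":-0.7,"y":-3.9,"z":0,"wx":0,"wy":0,"wz":0},
    {"x":-0.7,"y":-3.9,"z":0,"wx":0,"wy":0,"wz":0},
    {"x":-0.7,"y":-3.9,"z":0,"wx":0,"wy":0,"wz":0}
  ]
}}

```text
clock: 4.85
position: [0.5433, 0.0871, 0.1303]
eef_rot: [0.267, 3.13, -0.0]
contact_force: [0.2, 0.7, -0.7]
finger_gap: 0.0211
finger_force: 97.8
```

Call:
{"api": "play_rows", "payload": {
  "steps": [
    {"x":-0.5,"y":-3,"z":0,"wx":0,"wy":0,"wz":0},
    {"x":-0.5,"y":-3,"z":0,"wx":0,"wy":0,"wz":0},
    {"x":-0.5,"y":-3,"z":0,"wx":0,"wy":0,"wz":0},
    {"x":-0.5,"y":-3,"z":0,"wx":0,"wy":0,"wz":0},
    {"x":-0.5,"y":-3,"z":0,"wx":0,"wy":0,"wz":0}
  ]
}}

```text
clock: 5.35
position: [0.5408, 0.0723, 0.1303]
eef_rot: [0.266, 3.13, 0.0]
contact_force: [-0.6, -0.6, -0.9]
finger_gap: 0.0213
finger_force: 97.7
```

Call:
{"api": "play_rows", "payload": {
  "steps": [
    {"x":-0.7,"y":-3.9,"z":0,"wx":0,"wy":0,"wz":0},
    {"x":-0.7,"y":-3.9,"z":0,"wx":0,"wy":0,"wz":0},
    {"x":-0.7,"y":-3.9,"z":0,"wx":0,"wy":0,"wz":0},
    {"x":-0.7,"y":-3.9,"z":0,"wx":0,"wy":0,"wz":0},
    {"x":-0.7,"y":-3.9,"z":0,"wx":0,"wy":0,"wz":0}
  ]
}}

```text
clock: 5.85
position: [0.5372, 0.0526, 0.1303]
eef_rot: [0.267, 3.13, -0.0]
contact_force: [-0.1, 0.6, -1.3]
finger_gap: 0.0212
finger_force: 97.7
```

Call:
{"api": "play_rows", "payload": {
  "steps": [
    {"x":-0.7,"y":-3.9,"z":0,"wx":0,"wy":0,"wz":0},
    {"x":-0.7,"y":-3.9,"z":0,"wx":0,"wy":0,"wz":0},
    {"x":-0.7,"y":-3.9,"z":0,"wx":0,"wy":0,"wz":0},
    {"x":-0.7,"y":-3.9,"z":0,"wx":0,"wy":0,"wz":0},
    {"x":-0.7,"y":-3.9,"z":0,"wx":0,"wy":0,"wz":0}
  ]
}}

```text
clock: 6.35
position: [0.5338, 0.0331, 0.1303]
eef_rot: [0.267, 3.13, 0.0]
contact_force: [0.0, 0.0, -1.2]
finger_gap: 0.0211
finger_force: 97.7
```

Call:
{"api": "play_rows", "payload": {
  "steps": [
    {"x":-0.7,"y":-3.9,"z":0,"wx":0,"wy":0,"wz":0},
    {"x":-0.7,"y":-3.9,"z":0,"wx":0,"wy":0,"wz":0},
    {"x":-0.7,"y":-3.9,"z":0,"wx":0,"wy":0,"wz":0},
    {"x":-0.7,"y":-3.9,"z":0,"wx":0,"wy":0,"wz":0},
    {"x":-0.7,"y":-3.9,"z":0,"wx":0,"wy":0,"wz":0}
  ]
}}

```text
clock: 6.85
position: [0.5303, 0.0137, 0.1303]
eef_rot: [-0.266, -3.13, -0.0]
contact_force: [0.3, 0.3, -1.4]
finger_gap: 0.0213
finger_force: 97.7
```

```bash
python3 wr.py
python3 - <<'E'
from h import *
t=grab_frame("top")["frame"][:,:,::-1];s=grab_frame("scene")["frame"][:,:,::-1]
a=cv2.resize(t[140:220,290:390],(500,400),interpolation=cv2.INTER_CUBIC)
b=cv2.resize(s[150:250,250:325],(300,400),interpolation=cv2.INTER_CUBIC)
cv2.imwrite("pics/c4.png",np.hstack([a,b]))
E
```

```text
6.85 [0.5303 0.0137 0.1303] yaw y 80.27 tilt [-0.  0.] [ 0.3   0.32 -1.42]
```

View pics/c4.png

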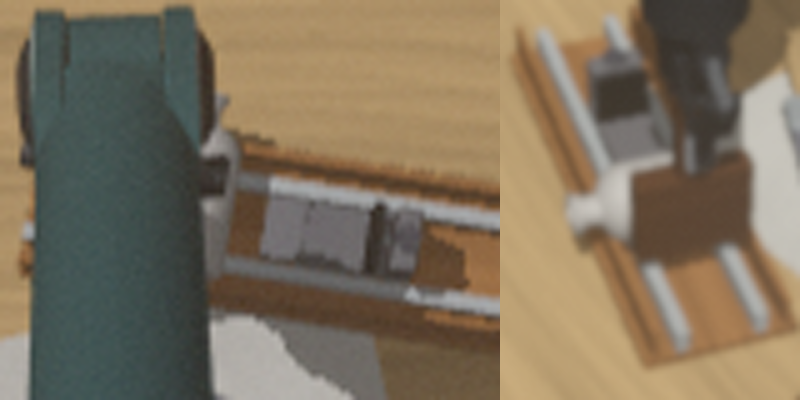

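The vase rolls square ahead of the blade (top crop 220,200) with about 50 mm to the ramp. Continue, then slow down.

Call:
{"api": "play_rows", "payload": {
  "steps": [
    {"x":-0.7,"y":-3.9,"z":0,"wx":0,"wy":0,"wz":0},
    {"x":-0.7,"y":-3.9,"z":0,"wx":0,"wy":0,"wz":0},
    {"x":-0.7,"y":-3.9,"z":0,"wx":0,"wy":0,"wz":0},
    {"x":-0.7,"y":-3.9,"z":0,"wx":0,"wy":0,"wz":0},
    {"x":-0.7,"y":-3.9,"z":0,"wx":0,"wy":0,"wz":0}
  ]
}}

```text
clock: 7.45
position: [0.5268, -0.006, 0.1303]
eef_rot: [0.267, 3.13, -0.0]
contact_force: [0.7, -0.3, -1.3]
finger_gap: 0.0208
finger_force: 97.6
```

Call:
{"api": "play_rows", "payload": {
  "steps": [
    {"x":-0.5,"y":-3,"z":0,"wx":0,"wy":0,"wz":0},
    {"x":-0.5,"y":-3,"z":0,"wx":0,"wy":0,"wz":0},
    {"x":-0.5,"y":-3,"z":0,"wx":0,"wy":0,"wz":0},
    {"x":-0.5,"y":-3,"z":0,"wx":0,"wy":0,"wz":0},
    {"x":-0.5,"y":-3,"z":0,"wx":0,"wy":0,"wz":0}
  ]
}}

```text
clock: 7.95
position: [0.5243, -0.0208, 0.1303]
eef_rot: [0.267, 3.13, 0.0]
contact_force: [-0.2, -0.4, -1.6]
finger_gap: 0.021
finger_force: 97.6
```

Call:
{"api": "play_rows", "payload": {
  "steps": [
    {"x":-0.3,"y":-2,"z":0,"wx":0,"wy":0,"wz":0},
    {"x":-0.4,"y":-2,"z":0,"wx":0,"wy":0,"wz":0},
    {"x":-0.3,"y":-2,"z":0,"wx":0,"wy":0,"wz":0},
    {"x":-0.4,"y":-2,"z":0,"wx":0,"wy":0,"wz":0},
    {"x":-0.3,"y":-2,"z":0,"wx":0,"wy":0,"wz":0}
  ]
}}

```text
clock: 8.45
position: [0.5226, -0.0307, 0.1303]
eef_rot: [0.266, 3.13, 0.0]
contact_force: [0.0, -0.8, -1.1]
finger_gap: 0.0211
finger_force: 97.6
```

Call:
{"api": "play_rows", "payload": {
  "steps": [
    {"x":-0.3,"y":-1.5,"z":0,"wx":0,"wy":0,"wz":0},
    {"x":-0.3,"y":-1.5,"z":0,"wx":0,"wy":0,"wz":0},
    {"x":-0.3,"y":-1.5,"z":0,"wx":0,"wy":0,"wz":0},
    {"x":-0.2,"y":-1.5,"z":0,"wx":0,"wy":0,"wz":0},
    {"x":-0.3,"y":-1.5,"z":0,"wx":0,"wy":0,"wz":0}
  ]
}}

```text
clock: 8.95
position: [0.5214, -0.0377, 0.1304]
eef_rot: [0.266, 3.13, 0.001]
contact_force: [1.1, 2.2, -1.1]
finger_gap: 0.0208
finger_force: 97.7
```

The force is rising right at the predicted ramp foot. Climb at 10–15 mm/s.

Call:
{"api": "play_rows", "payload": {
  "steps": [
    {"x":-0.3,"y":-1.5,"z":0,"wx":0,"wy":0,"wz":0},
    {"x":-0.3,"y":-1.5,"z":0,"wx":0,"wy":0,"wz":0},
    {"x":-0.3,"y":-1.5,"z":0,"wx":0,"wy":0,"wz":0},
    {"x":-0.2,"y":-1.5,"z":0,"wx":0,"wy":0,"wz":0},
    {"x":-0.3,"y":-1.5,"z":0,"wx":0,"wy":0,"wz":0}
  ]
}}

```text
clock: 9.45
position: [0.5198, -0.0457, 0.1303]
eef_rot: [0.267, 3.13, 0.0]
contact_force: [0.0, 0.8, -1.5]
finger_gap: 0.021
finger_force: 97.7
```

Call:
{"api": "play_rows", "payload": {
  "steps": [
    {"x":-0.2,"y":-1,"z":0,"wx":0,"wy":0,"wz":0},
    {"x":-0.2,"y":-1,"z":0,"wx":0,"wy":0,"wz":0},
    {"x":-0.2,"y":-1,"z":0,"wx":0,"wy":0,"wz":0},
    {"x":-0.1,"y":-1,"z":0,"wx":0,"wy":0,"wz":0},
    {"x":-0.2,"y":-1,"z":0,"wx":0,"wy":0,"wz":0}
  ]
}}

```text
clock: 9.95
position: [0.5189, -0.0506, 0.1303]
eef_rot: [0.267, 3.13, 0.0]
contact_force: [-0.1, 1.2, -0.4]
finger_gap: 0.0211
finger_force: 97.7
```

Call:
{"api": "play_rows", "payload": {
  "steps": [
    {"x":-0.2,"y":-1,"z":0,"wx":0,"wy":0,"wz":0},
    {"x":-0.2,"y":-1,"z":0,"wx":0,"wy":0,"wz":0},
    {"x":-0.2,"y":-1,"z":0,"wx":0,"wy":0,"wz":0},
    {"x":-0.1,"y":-1,"z":0,"wx":0,"wy":0,"wz":0},
    {"x":-0.2,"y":-1,"z":0,"wx":0,"wy":0,"wz":0}
  ]
}}

```text
clock: 10.45
position: [0.518, -0.0556, 0.1303]
eef_rot: [-0.267, -3.13, -0.0]
contact_force: [0.3, 1.7, -0.8]
finger_gap: 0.0207
finger_force: 97.7
```

Call:
{"api": "play_rows", "payload": {
  "steps": [
    {"x":-0.2,"y":-1,"z":0,"wx":0,"wy":0,"wz":0},
    {"x":-0.2,"y":-1,"z":0,"wx":0,"wy":0,"wz":0},
    {"x":-0.2,"y":-1,"z":0,"wx":0,"wy":0,"wz":0},
    {"x":-0.1,"y":-1,"z":0,"wx":0,"wy":0,"wz":0},
    {"x":-0.2,"y":-1,"z":0,"wx":0,"wy":0,"wz":0}
  ]
}}

```text
clock: 10.95
position: [0.517, -0.0609, 0.1302]
eef_rot: [-0.267, -3.13, 0.0]
contact_force: [-0.1, 0.3, -0.9]
finger_gap: 0.0211
finger_force: 97.8
```

Call:
{"api": "play_rows", "payload": {
  "steps": [
    {"x":-0.1,"y":-0.6,"z":0,"wx":0,"wy":0,"wz":0},
    {"x":-0.1,"y":-0.6,"z":0,"wx":0,"wy":0,"wz":0},
    {"x":-0.1,"y":-0.6,"z":0,"wx":0,"wy":0,"wz":0},
    {"x":-0.1,"y":-0.6,"z":0,"wx":0,"wy":0,"wz":0},
    {"x":-0.1,"y":-0.6,"z":0,"wx":0,"wy":0,"wz":0}
  ]
}}

```text
clock: 11.45
position: [0.5166, -0.0637, 0.1303]
eef_rot: [-0.267, -3.13, 0.0]
contact_force: [-1.3, 0.1, -1.4]
finger_gap: 0.021
finger_force: 97.7
```

Call:
{"api": "play_rows", "payload": {
  "steps": [
    {"x":-0.1,"y":-0.6,"z":0,"wx":0,"wy":0,"wz":0},
    {"x":-0.1,"y":-0.6,"z":0,"wx":0,"wy":0,"wz":0},
    {"x":-0.1,"y":-0.6,"z":0,"wx":0,"wy":0,"wz":0},
    {"x":-0.1,"y":-0.6,"z":0,"wx":0,"wy":0,"wz":0},
    {"x":-0.1,"y":-0.6,"z":0,"wx":0,"wy":0,"wz":0}
  ]
}}

```text
clock: 11.95
position: [0.5161, -0.0667, 0.1303]
eef_rot: [0.267, 3.13, -0.0]
contact_force: [-0.2, 0.3, -1.4]
finger_gap: 0.0212
finger_force: 97.7
```

Call:
{"api": "play_rows", "payload": {
  "steps": [
    {"x":-0.1,"y":-0.6,"z":0,"wx":0,"wy":0,"wz":0},
    {"x":-0.1,"y":-0.6,"z":0,"wx":0,"wy":0,"wz":0},
    {"x":-0.1,"y":-0.6,"z":0,"wx":0,"wy":0,"wz":0},
    {"x":-0.1,"y":-0.6,"z":0,"wx":0,"wy":0,"wz":0},
    {"x":-0.1,"y":-0.6,"z":0,"wx":0,"wy":0,"wz":0}
  ]
}}

```text
clock: 12.45
position: [0.5156, -0.0696, 0.1303]
eef_rot: [0.267, 3.13, 0.0]
contact_force: [-0.4, 0.5, -0.9]
finger_gap: 0.0212
finger_force: 97.7
```

```bash
python3 wr.py
python3 - <<'E'
from h import *
t=grab_frame("top")["frame"][:,:,::-1];s=grab_frame("scene")["frame"][:,:,::-1]
a=cv2.resize(t[150:210,320:380],(400,400),interpolation=cv2.INTER_CUBIC)
b=cv2.resize(s[150:250,240:340],(400,400),interpolation=cv2.INTER_CUBIC)
cv2.imwrite("pics/c5.png",np.hstack([a,b]))
E
```

```text
12.45 [ 0.5156 -0.0696  0.1303] yaw y 80.26 tilt [0. 0.] [-0.45  0.54 -0.9 ]
```

View pics/c5.png

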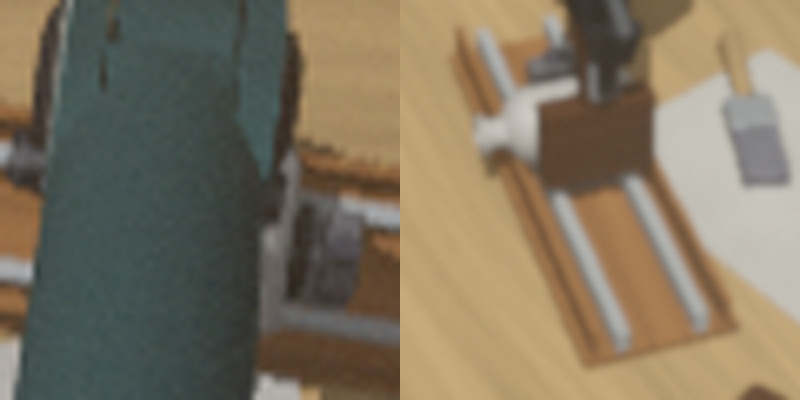

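Run:
```python
from h import *
f=grab_frame("top")
for n,u,v,z in(("vase front",285,290,.062),("plate right",360,265,.077)):
    p=w(f,320+u/6.667,150+v/6.667,z);d=p[:2]-[.5125,-.104];print(n,p,d@[-.170,-.985])
```

```text
vase front [ 0.48147597 -0.14721937  0.062     ] 0.04784516088039028
plate right [ 0.49199557 -0.18428638  0.077     ] 0.08256783417266002
```

The vase front is at about +47 mm, so its axis is at about +17 mm. That is about 10 mm ahead of the blade, so it has dropped into the pocket without hitting the stop. Back off slowly.

Call:
{"api": "play_rows", "payload": {
  "steps": [
    {"x":0.3,"y":2,"z":0,"wx":0,"wy":0,"wz":0},
    {"x":0.7,"y":4,"z":0,"wx":0,"wy":0,"wz":0},
    {"x":2.5,"y":15,"z":0,"wx":0,"wy":0,"wz":0},
    {"x":4,"y":24,"z":0,"wx":0,"wy":0,"wz":0},
    {"x":4,"y":24,"z":0,"wx":0,"wy":0,"wz":0}
  ]
}}

```text
clock: 13.1
position: [0.5273, 0.0003, 0.1303]
eef_rot: [0.268, 3.13, 0.0]
contact_force: [-0.3, 0.5, -0.8]
finger_gap: 0.0206
finger_force: 97.6
```

Call:
{"api": "play_rows", "payload": {
  "steps": [
    {"x":4,"y":24,"z":0,"wx":0,"wy":0,"wz":0},
    {"x":4,"y":24,"z":0,"wx":0,"wy":0,"wz":0},
    {"x":4,"y":24,"z":0,"wx":0,"wy":0,"wz":0},
    {"x":4,"y":24,"z":0,"wx":0,"wy":0,"wz":0},
    {"x":2,"y":10,"z":0,"wx":0,"wy":0,"wz":0}
  ]
}}

```text
clock: 13.6
position: [0.5451, 0.1088, 0.1303]
eef_rot: [0.261, 3.131, 0.002]
contact_force: [0.4, 0.3, -1.6]
finger_gap: 0.0206
finger_force: 97.7
```

```bash
python3 wr.py
python3 - <<'E'
from h import *
f=grab_frame("top");t=f["frame"][:,:,::-1].copy();s=grab_frame("scene")["frame"][:,:,::-1]
# expected silhouette ends for seated vase axis (track x=0.016,y +-45mm)
for tx in(-.014,.016,.046):
  for ty in(-.045,.045):
    p=[.5125-.170*tx+.985*ty,-.104-.985*tx-.170*ty,.062];u,v=pr(f,p);t[int(round(v)),int(round(u))]=(0,255,0)
a=cv2.resize(t[145:217,300:390],(500,400),interpolation=cv2.INTER_NEAREST)
b=cv2.resize(s[130:230,245:320],(300,400),interpolation=cv2.INTER_CUBIC)
cv2.imwrite("pics/c6.png",np.hstack([a,b]))
E
```

```text
13.6 [0.5451 0.1088 0.1303] yaw y 80.48 tilt [0.0002 0.0013] [ 0.4   0.31 -1.61]
```

View pics/c6.png

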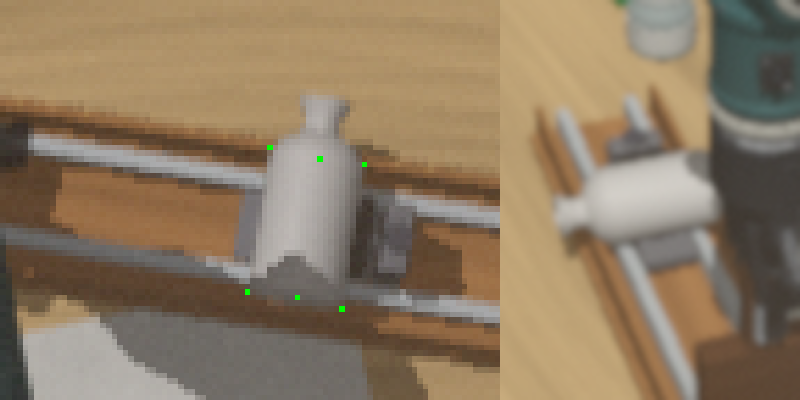

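The vase lies between the lip and the stop, matching the projected outline (crop 270–364). I'll check its squareness numerically before leaving.

Run:
```python
from h import *
f=grab_frame("top");g=f["frame"].astype(float).min(axis=2)
def pt(tx,ty,z=.062): return np.array(pr(f,[.5125-.170*tx+.985*ty,-.104-.985*tx-.170*ty,z]))
E=[]
for ty in np.arange(-.02,.041,.005):
    xs=np.arange(-.03,.07,.0005);pp=np.array([pt(x,ty) for x in xs],np.float32)
    pf=cv2.remap(g.astype(np.float32),pp[:,:1],pp[:,1:],cv2.INTER_LINEAR).ravel()
    d=np.gradient(cv2.GaussianBlur(pf[:,None],(1,9),2).ravel())
    i=np.argmax(d[:80]);j=60+np.argmin(d[60:]);E.append((ty,xs[i],xs[j]))
E=np.array(E);print((E*1000).round(1));print(np.polyfit(E[:,0],E[:,1],1),np.polyfit(E[:,0],E[:,2],1))
```

```text
[[-20.  -12.5  46.5]
 [-15.  -13.   45.5]
 [-10.  -13.5  45. ]
 [ -5.  -25.   44.5]
 [  0.  -26.   46.5]
 [  5.  -26.5  46. ]
 [ 10.  -13.5  45.5]
 [ 15.  -25.   44.5]
 [ 20.  -11.5  47. ]
 [ 25.   -8.5  42. ]
 [ 30.  -13.   43.5]
 [ 35.  -14.   45. ]
 [ 40.  -14.   44.5]]
[ 0.07472527 -0.01736264] [-0.03131868  0.04539011]
```

Seated: axis at about +16 mm, skew at most 0.03 rad. Return the paddle to the mat.

Call:
{"api": "play_rows", "payload": {
  "steps": [
    {"x":-12,"y":10,"z":0,"wx":0,"wy":0,"wz":0},
    {"x":-22,"y":18,"z":0,"wx":0,"wy":0,"wz":0},
    {"x":-24,"y":24,"z":0,"wx":0,"wy":0,"wz":0},
    {"x":-20,"y":28,"z":0,"wx":0,"wy":0,"wz":0},
    {"x":-14,"y":30,"z":0,"wx":0,"wy":0,"wz":0}
  ]
}}

```text
clock: 14.25
position: [0.4509, 0.2148, 0.1303]
eef_rot: [-0.27, -3.129, 0.001]
contact_force: [0.4, 0.6, -1.7]
finger_gap: 0.0208
finger_force: 97.7
```

Call:
{"api": "play_rows", "payload": {
  "steps": [
    {"x":-4,"y":30,"z":0,"wx":0,"wy":0,"wz":0.5},
    {"x":-2,"y":25,"z":0,"wx":0,"wy":0,"wz":0.5},
    {"x":0,"y":18,"z":0,"wx":0,"wy":0,"wz":0},
    {"x":0,"y":11,"z":-5,"wx":0,"wy":0,"wz":0},
    {"x":0,"y":3,"z":-10,"wx":0,"wy":0,"wz":0}
  ]
}}

```text
clock: 14.75
position: [0.4475, 0.3032, 0.1153]
eef_rot: [0.239, 3.131, 0.002]
contact_force: [-0.1, -0.2, -0.6]
finger_gap: 0.021
finger_force: 97.7
```

Call:
{"api": "play_rows", "payload": {
  "steps": [
    {"x":0,"y":0,"z":-10,"wx":0,"wy":0,"wz":0},
    {"x":0,"y":0,"z":-6,"wx":0,"wy":0,"wz":0},
    {"x":0,"y":0,"z":-3,"wx":0,"wy":0,"wz":0},
    {"x":0,"y":0,"z":-2,"wx":0,"wy":0,"wz":0},
    {"x":0,"y":0,"z":-1,"wx":0,"wy":0,"wz":0}
  ]
}}

```text
clock: 15.25
position: [0.4473, 0.302, 0.0932]
eef_rot: [0.24, 3.132, -0.0]
contact_force: [-0.4, 0.3, -1.7]
finger_gap: 0.0208
finger_force: 97.7
```

```bash
python3 wr.py
```

```text
15.25 [0.4473 0.302  0.0932] yaw y 81.22 tilt [ 0.     -0.0001] [-0.37  0.25 -1.7 ]
```

Call:
{"api": "play_rows", "payload": {
  "steps": [
    {"x":0,"y":0,"z":-0.7,"wx":0,"wy":0,"wz":0},
    {"x":0,"y":0,"z":-0.7,"wx":0,"wy":0,"wz":0},
    {"x":0,"y":0,"z":-0.7,"wx":0,"wy":0,"wz":0},
    {"x":0,"y":0,"z":-0.7,"wx":0,"wy":0,"wz":0},
    {"x":0,"y":0,"z":0,"wx":0,"wy":0,"wz":0}
  ]
}}

```text
clock: 15.75
position: [0.4471, 0.3025, 0.0905]
eef_rot: [0.239, 3.132, 0.0]
contact_force: [-0.5, -1.1, -1.2]
finger_gap: 0.0211
finger_force: 97.7
```

Call:
{"api": "play_rows", "payload": {
  "steps": [
    {"x":0,"y":0,"z":-0.4,"wx":0,"wy":0,"wz":0},
    {"x":0,"y":0,"z":-0.4,"wx":0,"wy":0,"wz":0},
    {"x":0,"y":0,"z":-0.4,"wx":0,"wy":0,"wz":0},
    {"x":0,"y":0,"z":0,"wx":0,"wy":0,"wz":0},
    {"x":0,"y":0,"z":0,"wx":0,"wy":0,"wz":0}
  ]
}}

```text
clock: 16.25
position: [0.4471, 0.3025, 0.0896]
eef_rot: [0.239, 3.132, 0.0]
contact_force: [-1.5, -0.7, 4.1]
finger_gap: 0.0211
finger_force: 98.3
```

The paddle touches the mat (z 0.0896, the same as when gripped). Open and rise.

Call:
{"api": "play_rows", "payload": {
  "steps": [
    {"x":0,"y":0,"z":0,"wx":0,"wy":0,"wz":0},
    {"x":0,"y":0,"z":0,"wx":0,"wy":0,"wz":0},
    {"x":0,"y":0,"z":0,"wx":0,"wy":0,"wz":0},
    {"x":0,"y":0,"z":0,"wx":0,"wy":0,"wz":0},
    {"x":0,"y":0,"z":0,"wx":0,"wy":0,"wz":0}
  ],
  "fingers": 1
}}

```text
clock: 16.75
position: [0.4471, 0.3025, 0.0892]
eef_rot: [0.239, 3.132, -0.0]
contact_force: [-0.5, -0.3, 0.7]
finger_gap: 0.085
finger_force: 0.0
```

Call:
{"api": "play_rows", "payload": {
  "steps": [
    {"x":0,"y":0,"z":0,"wx":0,"wy":0,"wz":0},
    {"x":0,"y":0,"z":10,"wx":0,"wy":0,"wz":0},
    {"x":0,"y":0,"z":20,"wx":0,"wy":0,"wz":0},
    {"x":0,"y":0,"z":20,"wx":0,"wy":0,"wz":0},
    {"x":0,"y":0,"z":20,"wx":0,"wy":0,"wz":0}
  ]
}}

```text
clock: 17.25
position: [0.4472, 0.3025, 0.1607]
eef_rot: [0.239, 3.132, 0.0]
contact_force: [0.1, 0.9, -0.5]
finger_gap: 0.0853
finger_force: 0.0
```

Call:
{"api": "play_rows", "payload": {
  "steps": [
    {"x":0,"y":0,"z":20,"wx":0,"wy":0,"wz":0},
    {"x":0,"y":0,"z":22,"wx":0,"wy":0,"wz":0},
    {"x":0,"y":0,"z":20,"wx":0,"wy":0,"wz":0},
    {"x":0,"y":0,"z":0,"wx":0,"wy":0,"wz":0},
    {"x":0,"y":0,"z":0,"wx":0,"wy":0,"wz":0}
  ]
}}

```text
clock: 17.75
position: [0.4472, 0.3024, 0.2218]
eef_rot: [0.239, 3.132, 0.001]
contact_force: [-0.1, -0.1, -0.8]
finger_gap: 0.0853
finger_force: 0.0
```

```bash
python3 wr.py pics/w3.png
python3 - <<'E'
from h import *
f=grab_frame("wrist")["frame"].astype(int)
a=cv2.imread("pics/w2.png").astype(int)[:,:,::-1]
# dark wood mask near the paddle, then vs before
for g in(a,f):
    m=(g.sum(2)<230)&(g[:,:,0]-g[:,:,2]>20);m=m[130:250,295:360];v,u=np.nonzero(m);print(len(u),u.mean()+295,v.mean()+130,u.min()+295,u.max()+295,v.min()+130,v.max()+130)
E
```

```text
17.75 [0.4472 0.3024 0.2218] yaw y 81.26 tilt [0.0009 0.0007] [-0.12 -0.11 -0.85]
[317.3 230.2] [346.8 230. ] [347.3 196.1] [316.8 196.3] [319.7 238.2] [342.3 238.1] [343.1 144.1] [318.6 144.2] 3643 318.92561076036236 185.62475981334066 295 341 131 242
3543 319.87073101891053 182.99153259949196 295 341 130 236
```

```bash
python3 -c "from rig import *; print(sign_off())"
```

```text
the job is handed in; nothing more can be done
None
```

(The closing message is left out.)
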